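# Lay the standing slab down on its bearer

### The job

Push the stone chip off either end of the wooden bearer onto the bench, then tip the tall standing stone slab over towards the bearer and let it down gently until it leans on it, leaving its foot where it stands. Use the fingers only to push and to support, one either side of the slab's top with a little play: never let the slab fall freely, never clamp it, and do not lift or carry the slab or the chip. Leave the other things on the bench alone.

Things in the scene. Friction and masses are not known exactly. Their poses are not given: they have to be found in the camera images.
- slab: Grey sawn stone plate standing on its short end, loose: 185 mm tall, 110 mm wide, 20 mm thick, 0.6 to 0.8 kg. y axis along its length (up at the start), x along its width, nearly parallel to the bearer, z through its thickness, towards the bearer. Origin: centre of the broad face away from the bearer (92.5 mm up at the start); the face towards the bearer is at z = 20 mm.
- slab_foot (a point): Middle of the slab's lower edge on the bearer's side, 100 to 115 mm from the bearer's near side; the slab tips about it. Under 2 N near the top tips it, the foot stays put; it overbalances at 6 degrees, then about 4 N under the top end holds it. Falling across over 30 mm of play between the fingers, or the last 5 degrees, lands it too hard. Axes as the slab's.
- slab_head (a point): Centre of the slab's upper end (185 mm above the bench at the start), half-way through its thickness. Laid down, the broad face leans on the bearer's near top edge, 70 to 73 degrees from upright; the upper end overhangs the bearer by 30 to 45 mm with 50 to 65 mm of air below it. Axes as the slab's.
- bearer: The bearer, a plain wooden batten with a hard dark rubber strip on top, 170 mm long, 30 mm wide, 36 mm high, fixed to the bench, with a flat steel fixing tab (3 mm high, 22 mm long) at each end. Origin: the centre of its underside; x along its length, y across it towards the standing slab, z up.
- chip_center (a point): The stone chip, a small rough grey stone 26 x 39 x 18 mm, 30 g, loose, lying on top of the bearer with its length roughly along it; the point is its centre, half-way up (9 mm above the bearer's top). Clear means down on the bench beyond an end of the bearer.
- wedge: Bystander: a grey-green stone offcut 62 x 147 x 34 mm lying left of the work; origin under its centre.
- block: Bystander: a dark rough stone block 64 x 88 x 68 mm, at the back on the left; origin under its centre.
- pen: Bystander: a marker pen 138 mm long, 14 mm thick, lying left of the work near the robot; origin under its centre.
- chunk: Bystander: a pale broken stone 63 x 78 x 34 mm lying behind the bearer; origin under its centre.
- chip: The same stone chip, with its origin under its centre.

How it is judged (in metres and radians):
On the way, in this order (a step that is already met when the one before it is completed fails the run):
1. the chip is down on the bench beyond an end of the bearer while the slab still stands ((x of chip_center in the frame of bearer above 0.085 m or x of chip_center in the frame of bearer below -0.085 m) and height (world z) of chip_center below 0.03 m and angle between slab's own y axis and vertical below 0.1 rad), for 0.2 s.
2. the slab leans at rest on the bearer (angle between slab's own y axis and vertical between 1.15 and 1.36 rad and contact force between slab and bearer above 1 N and y of slab_head in the frame of bearer below -0.02 m and y of slab_foot in the frame of bearer above 0.085 m and angle between the x axis of slab and the x axis of bearer, either way round below 0.25 rad and height (world z) of slab_foot below 0.008 m and linear speed of slab below 0.02 m/s and angular speed of slab below 0.1 rad/s), for 0.2 s.
At the end, for the whole second after the job is handed in: The chip is on the bench, its centre beyond an end of the bearer; the slab leans at rest on the bearer (over 1 N), 66 to 78 degrees from upright, head past the far side, foot on the bench at least 70 mm from the bearer, parallel to it within 14 degrees (all of step 2 and (x of chip_center in the frame of bearer above 0.085 m or x of chip_center in the frame of bearer below -0.085 m) and height (world z) of chip_center below 0.03 m); the robot touches nothing.
It fails at once if the slab falls or swings (turns faster than 3 rad/s) (angular speed of slab above 3 rad/s).
It fails at once if the slab is lifted or dragged (foot edge over 15 mm up or 40 mm from its place) (height (world z) of slab_foot above 0.015 m or distance of slab_foot from where it was at the start of the episode above 0.04 m).
It fails at once if the slab or the chip is clamped or pushed hard (over 18 N) (contact force between the fingers and slab above 18 N or contact force between the fingers and chip above 18 N).
It fails at once if the chip is picked up (its centre over 70 mm above the bench) (height (world z) of chip_center above 0.07 m).
It fails at once if a bystander is moved more than 20 mm (distance of any of wedge, block, pen, chunk from where it was at the start of the episode above 0.02 m).
It also fails if it takes over 58 s, if anything falls off the work surface, if the arm or the gripper's body presses on something with over 40 N, if the wrist force passes 120 N, or if a joint passes its speed limit or range.

### The arm

A 6-joint arm with a two-finger parallel gripper is mounted at the origin on a cart in front of the work surface, level with it; the furniture and walls round the work are solid. World frame = base frame: x ahead of the robot, y to its left, z up, the work surface at z = 0. Lengths are in m, angles in degrees, forces in N, time in s.
With the tool pointing down it reaches from about 0.35 to 0.875 m from the base axis. Payload 4.2 kg.
Tool frame: the origin (TCP) lies on the centre line of the jaws, within the pads' length; the fingertips stand 17 mm ahead of it and the grasp point (between the pads) lies 2 mm behind it; z points along the fingers, y is the direction in which the jaws open and shut (so a half turn about z gives the same grasp; the last joint's range is limited). The gripper opens to 87 mm and grips with 3 to 60 N. Pads are 19 mm wide; open, the fingers measure 117 mm over their backs; the gripper's body (75 mm by 190 mm) begins 51 mm behind the grasp point.
Start: joints at [-48.61, 22.042, 0.453, 0, -68.411, -14.817], TCP at [0.28, -0.559, 0.24] pointing down, gripper open.
Joint ranges: [-179.83, 179.83], [-69.29, 118.12], [-61.27, 80.66], [-181.25, 117.63], [-171.15, -9.14], [-177.46, 177.46]. Speed limits (degrees/s): [159.86, 159.86, 180, 180, 180, 180].

### API

Orientations are given as a 3x3 rotation matrix whose columns are the frame's x, y, z axes.
In Python, from station import * gives the robot as it stands.
- The arm moves only by the tool play_rows, never from a script. Its argument "targets" is a list that holds one entry, the list of rows, each a list of 5 numbers: the closure, from 0 (fully open) to 1 (shut), then the shift along the world's x, y, z in m, then the turn about the world's z in rad. In form: [[[gripper, x, y, z, twist], ...]]. A call has 1 to 5 rows; each row is the pose to reach, as a shift and turn from the pose commanded when the call began; what a row does not reach only later rows make up. A row lasts 1/12 s, in which the tool goes at most 41.7 mm and 7.16 degrees, less where a joint would pass 70% of its speed; a pose out of reach is approached as far as the arm can. A call with a gripper value outside its range is refused whole. The fingers move at their own pace and stop on an object; the grip force is fixed at half the most. Time passes only in rows, so rows that repeat a pose let the fingers close. It gives the time, the measured TCP pose, the force and the opening at its end, in the units of the state.
- sense(): the state, without advancing time (a new reading comes with each control period).
- capture(name): name is "side" or "top"; returns the picture (400x640x3 uint8, blue, green, red); there is no depth.
- get_calibration(name): a dict with "camera_matrix" (3x3 intrinsics, pixels), "D" ([k1, k2, p1, p2, k3] as OpenCV has them; the pictures are not rectified), "T" (4x4, takes a point from camera to world coordinates). Camera axes: x right, y up, looking along -z (the intrinsics and any distortion apply to the point x, -y, -z); pixel columns grow to the right and rows downward; lengths in m; the calibration is good to about 2 mm. A picture is of the moment at which its call begins. get_calibration takes no time and is no camera call.
- finish_job(): hands the job in, once; it reports no verdict.
The state is a dict: "time_s": time; "joints": joint angles; "joint_velocities": joint speeds; "effort": joint torques, N m; "tcp_pos": TCP position; "ee_rot": TCP orientation; "wrist_force": force on the tool from outside, world axes, zero at the start; "moment": the same for the moment, N m; "gripper_width": opening from 0.0 (shut) to 1.0 (fully open).
Only numpy, scipy, OpenCV 4.12 (cv2) and the standard library are available. Lean on these libraries where they do the work, as an engineer would, in place of code of your own. Each camera call takes 0.05 s, during which the arm holds its last target. There are 200 camera calls.

## Working session

There is one attempt and no reset: what is moved stays moved. The work goes in short steps, Python scripts to look and compute and a tool call to move; the robot and the scene stay as the last step left them, time stands still between calls to the robot, and variables do not carry over. Pictures are saved under pics/ and viewed, on a budget of 10 in all, crops included, one or two more only if the job needs it, and the job is handed in when it is done.

Besides the shell and the picture viewer there is one more tool, called after "Request:" by a JSON object that holds its "api" and its "payload", one argument or row to a line. play_rows: Moves the arm, as the interface text tells. Its arguments: {"type":"object","properties":{"targets":{"type":"array","items":{"type":"array","items":{"type":"array","items":{"type":"number"}}}}},"required":["targets"]}

```bash
mkdir -p pics; ls; python3 - <<'E'
from station import *
import cv2,numpy as np
s=sense();print(s)
for n in("side","top"):
    im=capture(n);cv2.imwrite(f"pics/{n}0.png",im)
    c=get_calibration(n);print(n,np.round(c["camera_matrix"],1).tolist(),c["D"],np.round(c["T"],3).tolist())
E
```

```text
pics
{'time_s': 0.0, 'joints': array([-4.86115557e+01,  2.20909477e+01,  3.77720208e-01, -2.81220061e-02,
       -6.84114010e+01, -1.48165426e+01]), 'joint_velocities': array([-0.02566399,  0.04105854, -0.02149398,  0.05883011,  0.05350725,
       -0.03586524]), 'effort': array([ 2.27849465e-03, -3.90671146e+01,  1.87404603e+01,  4.21973214e+00,
        1.10181549e-02, -1.63366403e-04]), 'tcp_pos': array([ 0.27932616, -0.55845855,  0.23844579]), 'ee_rot': array([[-8.94454641e-01, -4.47157349e-01, -1.09570932e-03],
       [-4.47158677e-01,  8.94452558e-01,  1.93363033e-03],
       [ 1.15422994e-04,  2.21950056e-03, -9.99997530e-01]]), 'wrist_force': array([ 0.65269712,  0.45511937, -0.56550092]), 'moment': array([ 0.04197068,  0.02570695, -0.04199714]), 'gripper_width': 1.0005854899902809}
side [[474.7, 0.0, 322.8], [0.0, 474.7, 205.0], [0.0, 0.0, 1.0]] [-0.04637523  0.          0.          0.          0.        ] [[-0.965, 0.169, -0.2, 0.302], [-0.261, -0.579, 0.773, 0.962], [0.015, 0.798, 0.603, 0.876], [0.0, 0.0, 0.0, 1.0]]
top [[487.8, 0.0, 323.4], [0.0, 487.8, 197.1], [0.0, 0.0, 1.0]] [0.05207241 0.         0.         0.         0.        ] [[0.012, 0.995, -0.099, 0.44], [-1.0, 0.013, 0.013, 0.034], [0.015, 0.099, 0.995, 1.306], [0.0, 0.0, 0.0, 1.0]]
```

View pics/side0.png

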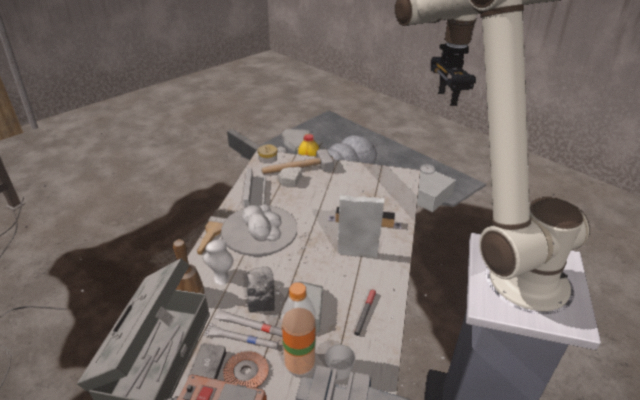

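View pics/top0.png

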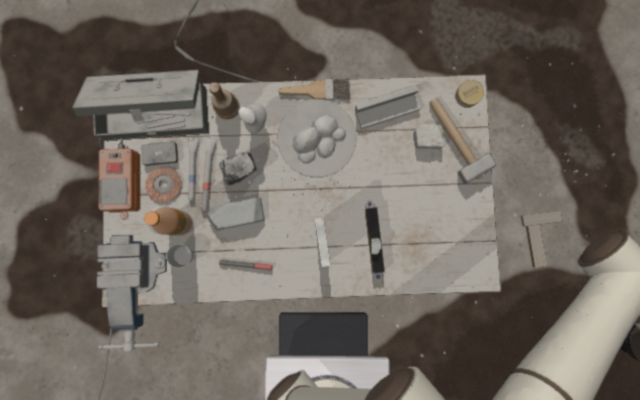

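The side view shows the slab standing at about (360,227), hiding most of the bearer. The top view shows the slab's top edge at about (322,242), the bearer from (369,203) to (379,285) and the chip near (376,245). I'll zoom in and measure.

```bash
cat > h.py <<'E'
from station import *
import cv2,numpy as np
def ray(n,uv):
    c=get_calibration(n);uv=np.array(uv,float).reshape(-1,1,2)
    p=cv2.undistortPoints(uv,np.array(c["camera_matrix"]),np.array(c["D"])).reshape(-1,2)
    T=np.array(c["T"]);d=np.c_[p[:,0],-p[:,1],-np.ones(len(p))]@T[:3,:3].T
    return T[:3,3],d
def onz(n,uv,z):
    o,d=ray(n,uv);return o+d*((z-o[2])/d[:,2])[:,None]
def proj(n,P):
    c=get_calibration(n);T=np.array(c["T"]);q=(np.atleast_2d(P)-T[:3,3])@T[:3,:3]
    q=q*[1,-1,-1];return cv2.projectPoints(q,np.zeros(3),np.zeros(3),np.array(c["camera_matrix"]),np.array(c["D"]))[0].reshape(-1,2)
E
python3 - <<'E'
from h import *
a=cv2.imread("pics/top0.png")[190:295,300:400];b=cv2.imread("pics/side0.png")[185:265,325:415]
A=cv2.resize(a,(500,525),interpolation=cv2.INTER_CUBIC);B=cv2.resize(b,(297,264),interpolation=cv2.INTER_CUBIC)
o=np.zeros((525,797,3),np.uint8);o[:,:500]=A;o[:264,500:]=B;cv2.imwrite("pics/z.png",o)
E
```

```text
(no output)
```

View pics/z.png

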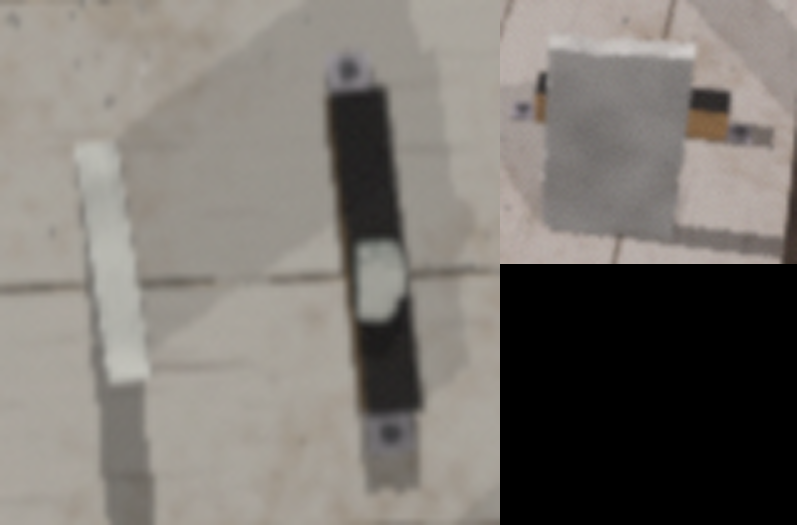

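The crop shows the slab top corners at (75,143), (117,143), (148,379) and (107,382). The bearer top runs (328,92), (384,88), (421,409), (363,413), and the chip centre is near (381,281), a bit nearer the robot than mid-length.

```bash
python3 - <<'E'
from h import *
np.set_printoptions(precision=4,suppress=True)
f=lambda L:np.array(L)/5+[299.6,189.6]
S=onz("top",f([(75,143),(117,143),(148,379),(107,382)]),.185);B=onz("top",f([(328,92),(384,88),(421,409),(363,413)]),.036)
C=onz("top",f([(381,281)]),.054)
print(S,S.mean(0));print(B,B.mean(0));print("chip",C)
for X in (S,B):
    v=(X[0]+X[1]-X[2]-X[3])/2;w=(X[0]+X[3]-X[1]-X[2])/2;print(np.linalg.norm(v),np.linalg.norm(w),np.degrees(np.arctan2(v[1],v[0])))
# slab foot from side view
g=lambda L:np.array(L)/3.3+[325-.35,185-.35]
F=onz("side",g([(543-500,230),(672-500,235)]),0.);T=onz("side",g([(550-500,50),(694-500,57)]),.185)
print("foot away face",F,"top away edge",T)
print("chunk",onz("top",[(428,136)],.034))
E
```

```text
[[0.5022 0.0384 0.185 ]
 [0.5025 0.0191 0.185 ]
 [0.3952 0.0037 0.185 ]
 [0.3937 0.0223 0.185 ]] [0.4484 0.0209 0.185 ]
[[ 0.5389 -0.0928  0.036 ]
 [ 0.5414 -0.122   0.036 ]
 [ 0.3757 -0.1412  0.036 ]
 [ 0.3733 -0.1113  0.036 ]] [ 0.4573 -0.1168  0.036 ]
chip [[ 0.441  -0.1184  0.054 ]]
0.10904038797098012 0.01899611650083151 8.305013417814628
0.16665558280602105 0.029687853320534602 6.486617162674572
foot away face [[ 0.4963  0.0409 -0.    ]
 [ 0.3936  0.0176  0.    ]] top away edge [[0.4966 0.0442 0.185 ]
 [0.392  0.0226 0.185 ]]
chunk [[ 0.7328 -0.2588  0.034 ]]
```

Request:
{"api": "play_rows", "payload": {
  "targets": [
    [[0.91,0.0106,0.0386,0,-0.05],[0.91,0.0212,0.0772,0,-0.1],[0.91,0.0318,0.1158,0,-0.15],[0.91,0.0424,0.1544,0,-0.2],[0.91,0.053,0.193,0,-0.25]]
  ]
}}

```text
time_s: 0.52
tcp_pos: [0.3324, -0.3641, 0.239]
ee_rot: [[-0.978, -0.209, -0.001], [-0.209, 0.978, 0.001], [0.001, 0.001, -1.0]]
wrist_force: [1.0, 0.5, 0.8]
gripper_width: 0.706
```

Request:
{"api": "play_rows", "payload": {
  "targets": [
    [[0.91,0.0106,0.0386,0,-0.05],[0.91,0.0212,0.0772,0,-0.1],[0.91,0.0318,0.1158,0,-0.101],[0.91,0.0424,0.1544,0,-0.101],[0.91,0.053,0.193,0,-0.101]]
  ]
}}

```text
time_s: 0.93
tcp_pos: [0.3853, -0.1711, 0.2395]
ee_rot: [[-0.994, -0.112, 0.0], [-0.112, 0.994, 0.0], [-0.0, 0.0, -1.0]]
wrist_force: [0.9, -0.2, -0.0]
gripper_width: 0.327
```

Request:
{"api": "play_rows", "payload": {
  "targets": [
    [[0.91,0.007,0.025,0,0],[0.91,0.014,0.05,-0.02,0],[0.91,0.014,0.05,-0.05,0],[0.91,0.014,0.05,-0.08,0],[0.91,0.014,0.05,-0.08,0]]
  ]
}}

```text
time_s: 1.35
tcp_pos: [0.3954, -0.1222, 0.1548]
ee_rot: [[-0.994, -0.112, -0.012], [-0.112, 0.994, 0.001], [0.012, 0.002, -1.0]]
wrist_force: [-1.1, 0.4, -0.9]
gripper_width: 0.096
```

```bash
python3 - <<'E'
from h import *
s=sense();print(s["time_s"],s["tcp_pos"],s["ee_rot"][:,1],s["wrist_force"],s["gripper_width"])
t=capture("top");d=capture("side");cv2.imwrite("pics/t1.png",t);cv2.imwrite("pics/s1.png",d)
A=cv2.resize(t[180:300,300:430],(400,369),interpolation=cv2.INTER_CUBIC);B=cv2.resize(d[120:270,300:440],(345,369),interpolation=cv2.INTER_CUBIC)
cv2.imwrite("pics/z1.png",np.hstack([A,B]))
E
```

```text
1.35 [ 0.39540654 -0.12217238  0.15481423] [-0.11239829  0.99366086  0.00217418] [-1.14043685  0.36809478 -0.93968195] 0.09586225320300787
```

View pics/z1.png

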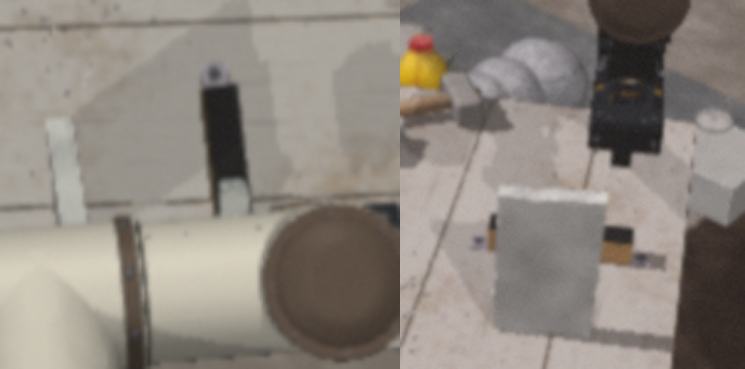

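The chip is on the bearer ahead of the tool, near (234,195) in the left half. The fingers hang behind it and the slab still stands. Next I descend behind the chip.

Request:
{"api": "play_rows", "payload": {
  "targets": [
    [[0.91,0,0,-0.03,0],[0.91,0,0,-0.06,0],[0.91,0,0,-0.085,0],[0.91,0,0,-0.1,0],[0.91,0,0,-0.1,0]]
  ]
}}

```text
time_s: 1.87
tcp_pos: [0.3992, -0.1234, 0.0587]
ee_rot: [[-0.994, -0.112, -0.003], [-0.112, 0.994, -0.0], [0.003, -0.0, -1.0]]
wrist_force: [-0.4, 0.4, -0.1]
gripper_width: 0.088
```

Request:
{"api": "play_rows", "payload": {
  "targets": [
    [[0.91,0.003,0.0003,0,0],[0.91,0.006,0.0007,0,0],[0.91,0.01,0.0011,0,0],[0.91,0.015,0.0017,0,0],[0.91,0.02,0.0023,0,0]]
  ]
}}

```text
time_s: 2.28
tcp_pos: [0.4209, -0.1206, 0.0606]
ee_rot: [[-0.994, -0.113, 0.002], [-0.113, 0.994, 0.0], [-0.002, -0.0, -1.0]]
wrist_force: [-0.6, 0.1, 0.0]
gripper_width: 0.089
```

```bash
python3 - <<'E'
from h import *
s=sense();print(s["time_s"],s["tcp_pos"],s["ee_rot"],s["wrist_force"],s["gripper_width"],s["joints"])
E
```

```text
2.2833 [ 0.42086616 -0.12057612  0.06061272] [[-9.93627726e-01 -1.12685585e-01  2.42918071e-03]
 [-1.12685646e-01  9.93630682e-01  1.12268018e-04]
 [-2.42635947e-03 -1.62181183e-04 -9.99997043e-01]] [-0.58888679  0.07023361  0.03571418] 0.08907524187942695 [ 5.42616388e+00  1.75389037e+01 -3.83389184e+01  1.20901951e-02
 -3.39830120e+01 -8.89660185e+01]
```

Request:
{"api": "play_rows", "payload": {
  "targets": [
    [[0.91,0.008,0.0009,-0.001,0],[0.91,0.016,0.0018,-0.001,0],[0.91,0.024,0.0027,-0.001,0],[0.91,0.032,0.0036,-0.001,0],[0.91,0.04,0.0045,-0.001,0]]
  ]
}}

```text
time_s: 2.7
tcp_pos: [0.4606, -0.116, 0.0584]
ee_rot: [[-0.994, -0.113, -0.0], [-0.113, 0.994, -0.0], [0.0, -0.0, -1.0]]
wrist_force: [-0.2, -0.7, 0.7]
gripper_width: 0.089
```

Request:
{"api": "play_rows", "payload": {
  "targets": [
    [[0.91,0.008,0.0009,0,0],[0.91,0.016,0.0018,0,0],[0.91,0.024,0.0027,0,0],[0.91,0.032,0.0036,0,0],[0.91,0.04,0.0045,0,0]]
  ]
}}

```text
time_s: 3.12
tcp_pos: [0.5004, -0.1116, 0.0585]
ee_rot: [[-0.994, -0.113, -0.0], [-0.113, 0.994, -0.0], [0.0, 0.0, -1.0]]
wrist_force: [-0.1, -1.0, -0.3]
gripper_width: 0.089
```

Request:
{"api": "play_rows", "payload": {
  "targets": [
    [[0.91,0.008,0.0009,0,0],[0.91,0.016,0.0018,0,0],[0.91,0.024,0.0027,0,0],[0.91,0.032,0.0036,0,0],[0.91,0.036,0.0041,0,0]]
  ]
}}

```text
time_s: 3.53
tcp_pos: [0.5371, -0.1074, 0.0586]
ee_rot: [[-0.994, -0.113, 0.001], [-0.113, 0.994, -0.0], [-0.001, -0.0, -1.0]]
wrist_force: [0.2, -0.3, 1.1]
gripper_width: 0.087
```

```bash
python3 - <<'E'
from h import *
s=sense();print(s["time_s"],s["tcp_pos"],s["wrist_force"])
t=capture("top");d=capture("side");cv2.imwrite("pics/t2.png",t);cv2.imwrite("pics/s2.png",d)
A=cv2.resize(t[170:300,300:430],(400,400),interpolation=cv2.INTER_CUBIC);B=cv2.resize(d[130:270,300:440],(400,400),interpolation=cv2.INTER_CUBIC)
cv2.imwrite("pics/z2.png",np.hstack([A,B]))
E
```

```text
3.5333 [ 0.53710054 -0.10740613  0.05862128] [ 0.1848674  -0.28500989  1.11568145]
```

View pics/z2.png

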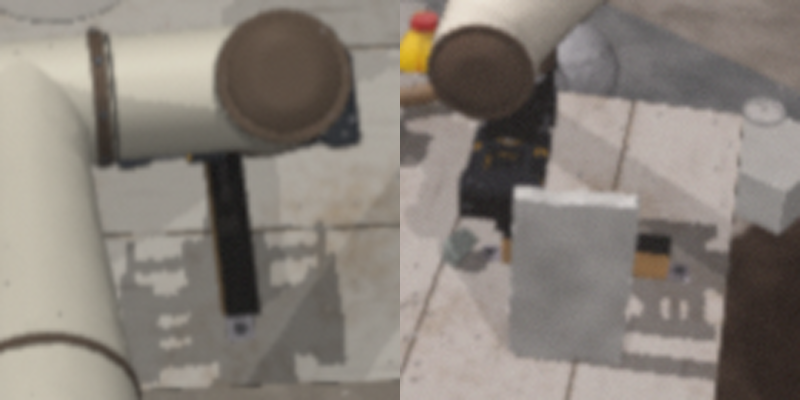

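The chip lies on the bench past the far end, at about (460,245) in the right half, and the slab still stands. Now I raise the tool and go over the slab's top with the jaws partly open.

Request:
{"api": "play_rows", "payload": {
  "targets": [
    [[0.91,0,0,0.04,0],[0.8,0,0,0.08,0],[0.6,0,0,0.12,0],[0.31,0,0,0.16,0.015],[0.31,0,0,0.201,0.03]]
  ]
}}

```text
time_s: 4.05
tcp_pos: [0.5345, -0.1076, 0.2614]
ee_rot: [[-0.99, -0.143, -0.001], [-0.143, 0.99, 0.0], [0.001, 0.0, -1.0]]
wrist_force: [1.4, 0.2, 0.2]
gripper_width: 0.312
```

Request:
{"api": "play_rows", "payload": {
  "targets": [
    [[0.31,-0.018,0.026,0,0],[0.31,-0.036,0.052,0,0],[0.31,-0.054,0.078,0,0],[0.31,-0.072,0.104,0,0],[0.31,-0.088,0.1295,0,0]]
  ]
}}

```text
time_s: 4.47
tcp_pos: [0.4457, 0.0226, 0.2595]
ee_rot: [[-0.99, -0.142, -0.0], [-0.142, 0.99, 0.0], [0.0, 0.0, -1.0]]
wrist_force: [0.0, 0.9, -0.6]
gripper_width: 0.654
```

Request:
{"api": "play_rows", "payload": {
  "targets": [
    [[0.31,0,0,0,0],[0.31,0,0,0,0],[0.31,0,0,-0.02,0],[0.31,0,0,-0.04,0],[0.31,0,0,-0.04,0]]
  ]
}}

```text
time_s: 4.88
tcp_pos: [0.4453, 0.0207, 0.2161]
ee_rot: [[-0.99, -0.14, -0.008], [-0.14, 0.99, -0.002], [0.008, -0.001, -1.0]]
wrist_force: [0.3, -0.7, 0.5]
gripper_width: 0.684
```

```bash
python3 - <<'E'
from h import *
np.set_printoptions(precision=4,suppress=True)
s=sense();print(s["time_s"],s["tcp_pos"],s["ee_rot"],s["wrist_force"],s["gripper_width"])
d=capture("side");t=capture("top");cv2.imwrite("pics/t3.png",t);cv2.imwrite("pics/s3.png",d)
A=cv2.resize(t[180:300,290:410],(400,400),interpolation=cv2.INTER_CUBIC);B=cv2.resize(d[150:270,300:420],(400,400),interpolation=cv2.INTER_CUBIC)
cv2.imwrite("pics/z3.png",np.hstack([A,B]))
print("chip",onz("side",[(321,215.7)],.01))
E
```

```text
4.8833 [0.4453 0.0207 0.2161] [[-0.9901 -0.1403 -0.0077]
 [-0.1403  0.9901 -0.0017]
 [ 0.0079 -0.0006 -1.    ]] [ 0.2737 -0.6626  0.5164] 0.6837652942653171
chip [[ 0.5806 -0.0962  0.01  ]]
```

View pics/z3.png

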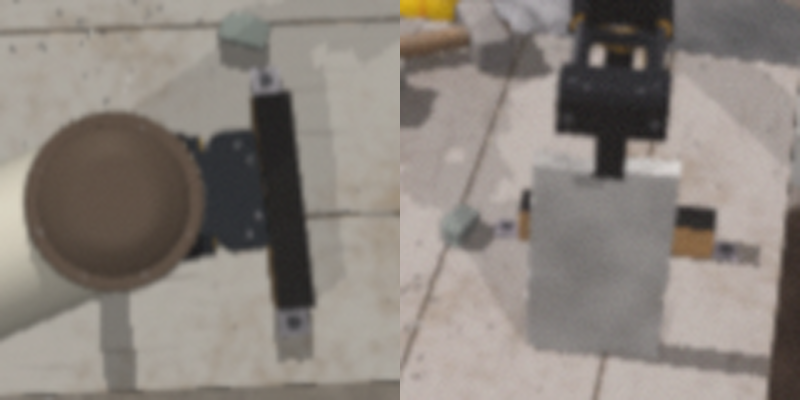

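The chip is on the bench beyond the end, at (243,35) on the left, about 125 mm along the bearer axis. The near finger hangs centred in front of the slab's top, at (610,165) on the right. I lower, close to about 36 mm, then push.

Request:
{"api": "play_rows", "payload": {
  "targets": [
    [[0.31,0,0,-0.015,0],[0.31,0,0,-0.03,0],[0.31,0,0,-0.046,0],[0.45,0,0,-0.046,0],[0.5,0,0,-0.046,0]]
  ]
}}

```text
time_s: 5.4
tcp_pos: [0.4483, 0.0217, 0.1743]
ee_rot: [[-0.99, -0.142, 0.0], [-0.142, 0.99, -0.001], [-0.0, -0.001, -1.0]]
wrist_force: [-0.4, -0.3, 0.9]
gripper_width: 0.607
```

Request:
{"api": "play_rows", "payload": {
  "targets": [
    [[0.53,0,0,0,0],[0.55,0,0,0,0],[0.57,0,0,0,0],[0.586,0,0,0,0],[0.586,0,0,0,0]]
  ]
}}

```text
time_s: 5.82
tcp_pos: [0.4478, 0.0221, 0.174]
ee_rot: [[-0.99, -0.142, 0.001], [-0.142, 0.99, 0.0], [-0.001, 0.0, -1.0]]
wrist_force: [1.1, -0.3, 0.3]
gripper_width: 0.426
```

```bash
cat > st.py <<'E'
from h import *
import sys
np.set_printoptions(precision=4,suppress=True)
s=sense();print(s["time_s"],s["tcp_pos"],s["wrist_force"],s["moment"],s["gripper_width"])
if len(sys.argv)>1:
    n=sys.argv[1];d=capture("side");t=capture("top")
    A=cv2.resize(t[180:300,290:410],(400,400),interpolation=cv2.INTER_CUBIC);B=cv2.resize(d[150:270,300:420],(400,400),interpolation=cv2.INTER_CUBIC)
    cv2.imwrite(f"pics/z{n}.png",np.hstack([A,B]))
E
python3 st.py
```

```text
5.8167 [0.4478 0.0221 0.174 ] [ 1.0862 -0.3421  0.2507] [-0.022  -0.0116  0.0046] 0.4260228455414552
```

Request:
{"api": "play_rows", "payload": {
  "targets": [
    [[0.586,0.0004,-0.003,0,0],[0.586,0.0009,-0.006,0,0],[0.586,0.0013,-0.009,0,0],[0.586,0.0017,-0.012,0,0],[0.586,0.0022,-0.015,0,0]]
  ]
}}

```text
time_s: 6.23
tcp_pos: [0.4499, 0.0066, 0.1735]
ee_rot: [[-0.99, -0.142, 0.0], [-0.142, 0.99, 0.0], [-0.0, 0.0, -1.0]]
wrist_force: [0.7, 1.6, 0.8]
gripper_width: 0.417
```

Request:
{"api": "play_rows", "payload": {
  "targets": [
    [[0.586,0.0003,-0.002,0,0],[0.586,0.0006,-0.004,0,0],[0.586,0.0009,-0.006,0,0],[0.586,0.0012,-0.008,0,0],[0.586,0.0014,-0.01,0,0]]
  ]
}}

```text
time_s: 6.65
tcp_pos: [0.4512, -0.0033, 0.1735]
ee_rot: [[-0.99, -0.142, -0.0], [-0.142, 0.99, -0.0], [0.0, -0.0, -1.0]]
wrist_force: [-0.7, -1.1, -0.1]
gripper_width: 0.413
```

Request:
{"api": "play_rows", "payload": {
  "targets": [
    [[0.586,0.0003,-0.002,0,0],[0.586,0.0006,-0.004,0,0],[0.586,0.0009,-0.006,-0.001,0],[0.586,0.0012,-0.008,-0.002,0],[0.586,0.0014,-0.01,-0.003,0]]
  ]
}}

```text
time_s: 7.07
tcp_pos: [0.4526, -0.0133, 0.1704]
ee_rot: [[-0.99, -0.142, -0.0], [-0.142, 0.99, -0.0], [0.0, -0.0, -1.0]]
wrist_force: [-0.5, -0.6, 0.9]
gripper_width: 0.418
```

Request:
{"api": "play_rows", "payload": {
  "targets": [
    [[0.586,0,0,0,0],[0.586,0,0,0,0],[0.586,0,0,0,0],[0.586,0,0,0,0],[0.586,0,0,0,0]]
  ]
}}

```text
time_s: 7.48
tcp_pos: [0.4525, -0.013, 0.1705]
ee_rot: [[-0.99, -0.142, -0.0], [-0.142, 0.99, 0.0], [0.0, 0.0, -1.0]]
wrist_force: [0.4, -1.0, 0.4]
gripper_width: 0.415
```

```bash
python3 st.py 4
```

```text
7.4833 [ 0.4525 -0.013   0.1705] [ 0.4216 -0.9607  0.4019] [-0.1154 -0.0151  0.0015] 0.41520343789767483
```

View pics/z4.png

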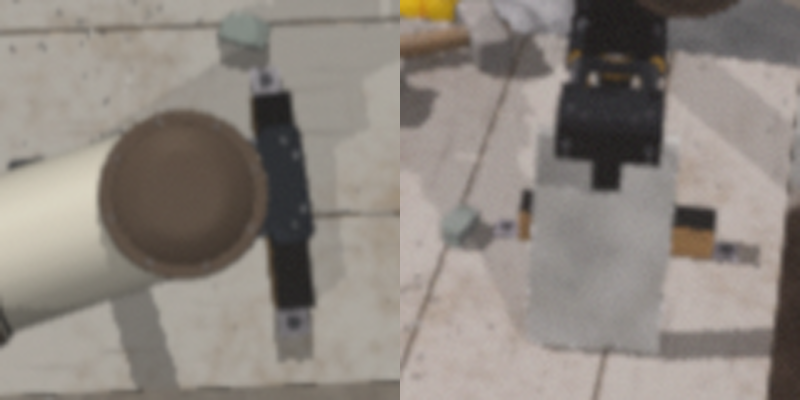

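The slab leans away from the camera: its upper edge has moved from about y=155 to 133 in the right half. The foot is unmoved at about y=348. It rests lightly on the front finger, so I follow the arc, opening the jaws as it tilts.

Request:
{"api": "play_rows", "payload": {
  "targets": [
    [[0.577,0.0003,-0.0018,0,0],[0.568,0.0005,-0.0036,-0.001,0],[0.558,0.0008,-0.0053,-0.001,0],[0.549,0.001,-0.0071,-0.002,0],[0.54,0.0013,-0.0089,-0.002,0]]
  ]
}}

```text
time_s: 8.0
tcp_pos: [0.4539, -0.0222, 0.1684]
ee_rot: [[-0.99, -0.142, -0.0], [-0.142, 0.99, -0.0], [0.0, -0.0, -1.0]]
wrist_force: [0.5, 0.2, -1.2]
gripper_width: 0.45
```

Request:
{"api": "play_rows", "payload": {
  "targets": [
    [[0.53,0.0003,-0.0018,0,0],[0.521,0.0005,-0.0036,-0.001,0],[0.512,0.0008,-0.0053,-0.001,0],[0.503,0.001,-0.0071,-0.002,0],[0.494,0.0013,-0.0089,-0.002,0]]
  ]
}}

```text
time_s: 8.42
tcp_pos: [0.4552, -0.0311, 0.1664]
ee_rot: [[-0.99, -0.142, -0.0], [-0.142, 0.99, -0.0], [0.0, 0.0, -1.0]]
wrist_force: [0.6, -0.3, -1.1]
gripper_width: 0.5
```

Request:
{"api": "play_rows", "payload": {
  "targets": [
    [[0.482,0.0003,-0.0024,-0.001,0],[0.47,0.0007,-0.0048,-0.002,0],[0.459,0.001,-0.0071,-0.003,0],[0.448,0.0014,-0.0095,-0.004,0],[0.436,0.0017,-0.0119,-0.005,0]]
  ]
}}

```text
time_s: 8.83
tcp_pos: [0.4569, -0.043, 0.1614]
ee_rot: [[-0.99, -0.142, -0.0], [-0.142, 0.99, -0.0], [0.0, 0.0, -1.0]]
wrist_force: [0.3, -1.1, -0.5]
gripper_width: 0.554
```

Request:
{"api": "play_rows", "payload": {
  "targets": [
    [[0.425,0.0003,-0.0024,-0.001,0],[0.413,0.0007,-0.0048,-0.002,0],[0.402,0.001,-0.0071,-0.003,0],[0.39,0.0014,-0.0095,-0.004,0],[0.379,0.0017,-0.0119,-0.005,0]]
  ]
}}

```text
time_s: 9.25
tcp_pos: [0.4586, -0.0549, 0.1564]
ee_rot: [[-0.99, -0.142, -0.0], [-0.142, 0.99, -0.0], [0.0, -0.0, -1.0]]
wrist_force: [-0.6, -0.8, -1.3]
gripper_width: 0.613
```

```bash
python3 st.py 5
```

```text
9.25 [ 0.4586 -0.0549  0.1564] [-0.6258 -0.7974 -1.2549] [-0.3401 -0.1075 -0.0284] 0.6128817984853074
```

View pics/z5.png

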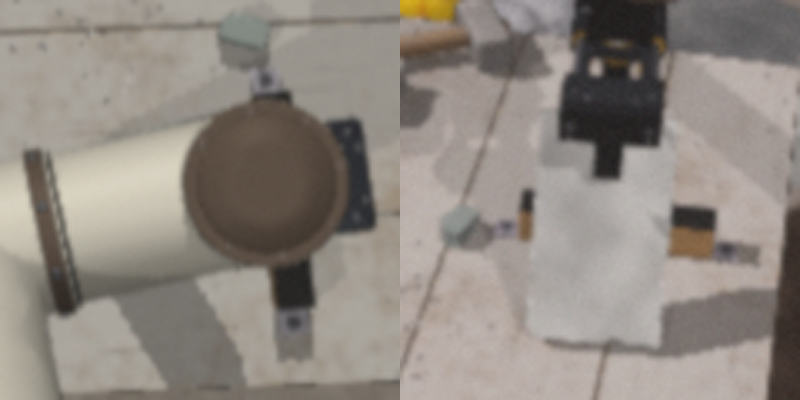

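The foot is still at about y=345 and the slab leans near 30° on the front finger. The forces are about 1.5 N. I carry on.

Request:
{"api": "play_rows", "payload": {
  "targets": [
    [[0.367,0.0003,-0.0021,-0.0015,0],[0.356,0.0006,-0.0042,-0.003,0],[0.344,0.0009,-0.0064,-0.0045,0],[0.333,0.0012,-0.0085,-0.006,0],[0.321,0.0015,-0.0106,-0.0075,0]]
  ]
}}

```text
time_s: 9.77
tcp_pos: [0.4602, -0.0655, 0.1489]
ee_rot: [[-0.99, -0.142, 0.0], [-0.142, 0.99, -0.0], [-0.0, -0.0, -1.0]]
wrist_force: [-0.2, -0.9, -0.9]
gripper_width: 0.67
```

Request:
{"api": "play_rows", "payload": {
  "targets": [
    [[0.31,0.0003,-0.0021,-0.0015,0],[0.298,0.0006,-0.0042,-0.003,0],[0.287,0.0009,-0.0064,-0.0045,0],[0.275,0.0012,-0.0085,-0.006,0],[0.264,0.0015,-0.0106,-0.0075,0]]
  ]
}}

```text
time_s: 10.18
tcp_pos: [0.4616, -0.0761, 0.1414]
ee_rot: [[-0.99, -0.142, -0.0], [-0.142, 0.99, -0.0], [0.0, -0.0, -1.0]]
wrist_force: [1.6, -0.8, -0.7]
gripper_width: 0.731
```

Request:
{"api": "play_rows", "payload": {
  "targets": [
    [[0.25,0.0002,-0.0017,-0.002,0],[0.236,0.0005,-0.0033,-0.004,0],[0.222,0.0007,-0.005,-0.006,0],[0.208,0.001,-0.0066,-0.008,0],[0.195,0.0012,-0.0083,-0.01,0]]
  ]
}}

```text
time_s: 10.6
tcp_pos: [0.4628, -0.0843, 0.1313]
ee_rot: [[-0.99, -0.142, 0.0], [-0.142, 0.99, 0.0], [-0.0, 0.0, -1.0]]
wrist_force: [-0.4, -2.0, -1.3]
gripper_width: 0.799
```

Request:
{"api": "play_rows", "payload": {
  "targets": [
    [[0.181,0.0002,-0.0017,-0.002,0],[0.167,0.0005,-0.0033,-0.004,0],[0.153,0.0007,-0.005,-0.006,0],[0.139,0.001,-0.0066,-0.008,0],[0.126,0.0012,-0.0083,-0.01,0]]
  ]
}}

```text
time_s: 11.02
tcp_pos: [0.464, -0.0926, 0.1213]
ee_rot: [[-0.99, -0.142, -0.0], [-0.142, 0.99, 0.0], [0.0, 0.0, -1.0]]
wrist_force: [-0.3, -1.8, -2.2]
gripper_width: 0.862
```

```bash
python3 st.py 6
```

```text
11.0167 [ 0.464  -0.0926  0.1213] [-0.288  -1.7738 -2.2128] [-0.4958 -0.0969  0.0289] 0.8615414920766337
```

View pics/z6.png

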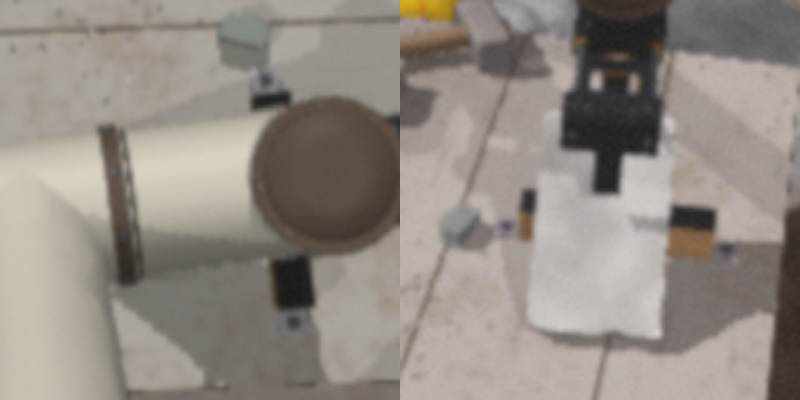

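The slab is near 50° and still held. Its visible upper-left corner is near (548,118) in the right half. I'll compare that with the prediction.

```bash
python3 - <<'E'
from h import *
F=np.array([.4498,.011]);m=np.array([.1444,-.9895]);x=np.array([.9895,.1444])
for th in (46,50,54,58):
    t=np.radians(th);sA,zA=.185*np.sin(t),.185*np.cos(t)
    for h in(.055,-.055):
        P=np.r_[F+m*(sA-.02*np.cos(t))+x*h,zA+.02*np.sin(t)];Q=np.r_[F-m*.02*np.cos(t)+x*h,.02*np.sin(t)]
        print(th,h,[(proj("side",p)[0]-[300,150])*400/120+[400,0] for p in(P,Q)])
E
```

```text
46 0.055 [array([542.08863332, 103.14913086]), array([521.4449668 , 326.67396994])]
46 -0.055 [array([675.70856843, 113.8899399 ]), array([657.85644492, 339.17024889])]
50 0.055 [array([542.66638137, 105.29355794]), array([521.60694979, 324.95715526])]
50 -0.055 [array([674.97514922, 115.94282974]), array([657.99279455, 337.43932417])]
54 0.055 [array([543.13752719, 108.45556112]), array([521.77328563, 323.25804671])]
54 -0.055 [array([674.17068927, 119.02257577]), array([658.12333954, 335.72529807])]
58 0.055 [array([543.50296733, 112.59197244]), array([521.94312428, 321.58527964])]
58 -0.055 [array([673.30076718, 123.08592961]), array([658.24742062, 334.03688506])]
```

Request:
{"api": "play_rows", "payload": {
  "targets": [
    [[0.115,0.0001,-0.0008,-0.0016,0],[0.103,0.0002,-0.0017,-0.0032,0],[0.092,0.0004,-0.0025,-0.0048,0],[0.08,0.0005,-0.0034,-0.0064,0],[0.069,0.0006,-0.0042,-0.008,0]]
  ]
}}

```text
time_s: 11.53
tcp_pos: [0.4646, -0.0967, 0.1134]
ee_rot: [[-0.99, -0.142, 0.0], [-0.142, 0.99, 0.0], [-0.0, 0.0, -1.0]]
wrist_force: [0.2, -3.4, -2.1]
gripper_width: 0.923
```

Request:
{"api": "play_rows", "payload": {
  "targets": [
    [[0.057,0.0001,-0.0008,-0.0016,0],[0.046,0.0002,-0.0017,-0.0032,0],[0.034,0.0004,-0.0025,-0.0048,0],[0.022,0.0005,-0.0034,-0.0064,0],[0.011,0.0006,-0.0042,-0.008,0]]
  ]
}}

```text
time_s: 11.95
tcp_pos: [0.4652, -0.1009, 0.1054]
ee_rot: [[-0.99, -0.142, -0.0], [-0.142, 0.99, -0.0], [0.0, 0.0, -1.0]]
wrist_force: [0.5, -1.5, -1.5]
gripper_width: 0.978
```

Request:
{"api": "play_rows", "payload": {
  "targets": [
    [[0.009,0.0001,-0.0008,-0.0012,0],[0.006,0.0002,-0.0015,-0.0024,0],[0.004,0.0003,-0.0023,-0.0036,0],[0.002,0.0004,-0.003,-0.0048,0],[0,0.0005,-0.0038,-0.006,0]]
  ]
}}

```text
time_s: 12.37
tcp_pos: [0.4657, -0.1047, 0.0994]
ee_rot: [[-0.99, -0.142, 0.0], [-0.142, 0.99, 0.0], [-0.0, -0.0, -1.0]]
wrist_force: [0.6, -2.1, -1.5]
gripper_width: 0.999
```

Request:
{"api": "play_rows", "payload": {
  "targets": [
    [[0,0.0001,-0.0008,-0.0012,0],[0,0.0002,-0.0015,-0.0024,0],[0,0.0003,-0.0023,-0.0036,0],[0,0.0004,-0.003,-0.0048,0],[0,0.0005,-0.0038,-0.006,0]]
  ]
}}

```text
time_s: 12.78
tcp_pos: [0.4662, -0.1085, 0.0934]
ee_rot: [[-0.99, -0.142, -0.0], [-0.142, 0.99, -0.0], [0.0, -0.0, -1.0]]
wrist_force: [0.8, -2.6, -2.0]
gripper_width: 0.998
```

```bash
python3 st.py 7
```

```text
12.7833 [ 0.4662 -0.1085  0.0934] [ 0.8014 -2.5508 -2.0242] [-0.6462 -0.133   0.0823] 0.9979986696850907
```

View pics/z7.png

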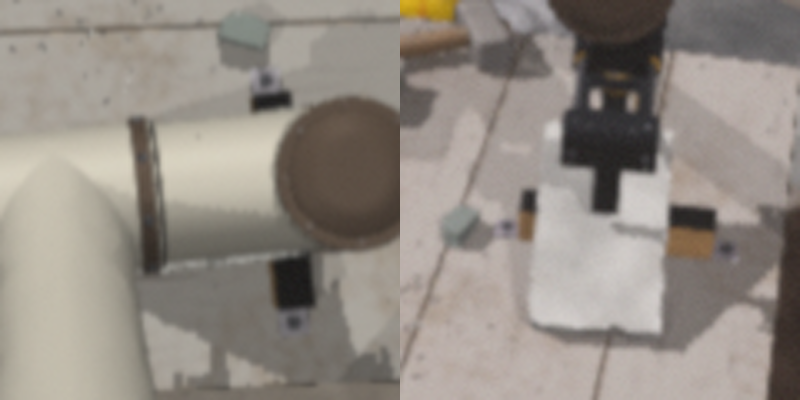

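Forces of 2.6 N and 2.0 N fit a slab held at about 62°. The foot edge is still near (660,335). For the last degrees I take small steps and watch the force.

Request:
{"api": "play_rows", "payload": {
  "targets": [
    [[0,0.0001,-0.0006,-0.0011,0],[0,0.0002,-0.0011,-0.0022,0],[0,0.0002,-0.0017,-0.0034,0],[0,0.0003,-0.0022,-0.0045,0],[0,0.0004,-0.0028,-0.0056,0]]
  ]
}}

```text
time_s: 13.3
tcp_pos: [0.4667, -0.1114, 0.0879]
ee_rot: [[-0.99, -0.142, 0.0], [-0.142, 0.99, -0.0], [-0.0, -0.0, -1.0]]
wrist_force: [0.7, -2.9, -1.3]
gripper_width: 0.999
```

Request:
{"api": "play_rows", "payload": {
  "targets": [
    [[0,0.0001,-0.0006,-0.0011,0],[0,0.0002,-0.0011,-0.0022,0],[0,0.0002,-0.0017,-0.0034,0],[0,0.0003,-0.0022,-0.0045,0],[0,0.0004,-0.0028,-0.0056,0]]
  ]
}}

```text
time_s: 13.72
tcp_pos: [0.4669, -0.114, 0.0821]
ee_rot: [[-0.99, -0.142, -0.0], [-0.142, 0.99, 0.0], [0.0, 0.0, -1.0]]
wrist_force: [-0.6, -3.5, -1.9]
gripper_width: 1.003
```

```bash
python3 st.py 8
```

```text
13.7167 [ 0.4669 -0.114   0.0821] [-0.6333 -3.4523 -1.8656] [-0.6714 -0.157   0.0453] 1.0033068948152593
```

Request:
{"api": "play_rows", "payload": {
  "targets": [
    [[0,0.0001,-0.0005,-0.0011,0],[0,0.0001,-0.001,-0.0022,0],[0,0.0002,-0.0014,-0.0033,0],[0,0.0002,-0.0019,-0.0044,0],[0,0.0003,-0.0024,-0.0055,0]]
  ]
}}

```text
time_s: 14.23
tcp_pos: [0.4672, -0.1165, 0.0767]
ee_rot: [[-0.99, -0.142, -0.0], [-0.142, 0.99, 0.0], [0.0, 0.0, -1.0]]
wrist_force: [1.6, -2.4, -2.4]
gripper_width: 0.996
```

```bash
python3 st.py 8;python3 -c "
import cv2;cv2.imwrite('pics/z8c.png',cv2.resize(cv2.imread('pics/z8.png')[50:350,420:780],(792,600),interpolation=cv2.INTER_CUBIC)[:, :792])"
```

```text
14.2333 [ 0.4672 -0.1165  0.0767] [ 1.6448 -2.4238 -2.4389] [-0.6962 -0.1052  0.0074] 0.9958794626110734
```

View pics/z8c.png

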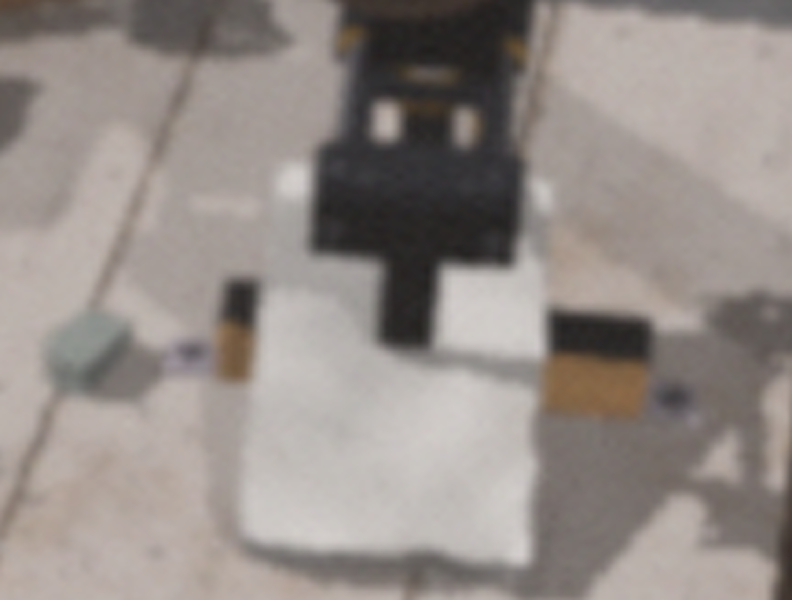

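The slab is close to the bearer and still held. Its upper-left corner is at (278,165), its foot edge at y≈555, and the near fingertip is close above its face. I continue.

Request:
{"api": "play_rows", "payload": {
  "targets": [
    [[0,0.0001,-0.0005,-0.0011,0],[0,0.0001,-0.001,-0.0022,0],[0,0.0002,-0.0014,-0.0033,0],[0,0.0002,-0.0019,-0.0044,0],[0,0.0003,-0.0024,-0.0055,0]]
  ]
}}

```text
time_s: 14.75
tcp_pos: [0.4676, -0.1189, 0.0712]
ee_rot: [[-0.99, -0.142, 0.0], [-0.142, 0.99, -0.0], [-0.0, -0.0, -1.0]]
wrist_force: [-0.5, -3.7, -3.0]
gripper_width: 1.0
```

```bash
python3 st.py
```

```text
14.75 [ 0.4676 -0.1189  0.0712] [-0.4879 -3.6671 -3.0378] [-0.7826 -0.1515  0.0094] 0.999953135247733
```

Request:
{"api": "play_rows", "payload": {
  "targets": [
    [[0,0,-0.0003,-0.0006,0],[0,0.0001,-0.0005,-0.0012,0],[0,0.0001,-0.0007,-0.0018,0],[0,0.0001,-0.001,-0.0024,0],[0,0.0002,-0.0012,-0.003,0]]
  ]
}}

```text
time_s: 15.17
tcp_pos: [0.4678, -0.1201, 0.0683]
ee_rot: [[-0.99, -0.142, -0.0], [-0.142, 0.99, 0.0], [0.0, 0.0, -1.0]]
wrist_force: [0.3, -2.6, -1.8]
gripper_width: 1.0
```

Request:
{"api": "play_rows", "payload": {
  "targets": [
    [[0,0,-0.0003,-0.0006,0],[0,0.0001,-0.0005,-0.0012,0],[0,0.0001,-0.0007,-0.0018,0],[0,0.0001,-0.001,-0.0024,0],[0,0.0002,-0.0012,-0.003,0]]
  ]
}}

```text
time_s: 15.58
tcp_pos: [0.4683, -0.1209, 0.0657]
ee_rot: [[-0.99, -0.143, 0.001], [-0.143, 0.99, 0.0], [-0.001, 0.0, -1.0]]
wrist_force: [-2.0, 2.2, 7.5]
gripper_width: 0.997
```

```bash
python3 st.py
```

```text
15.5833 [ 0.4683 -0.1209  0.0657] [-2.024   2.1539  7.5142] [1.1642 0.5706 0.0873] 0.997384250415052
```

The load has reversed: the tool is now pushed up 7.5 N by the near finger on the slab's upper face. The slab has therefore landed on the bearer. I back off gently, upward.

Request:
{"api": "play_rows", "payload": {
  "targets": [
    [[0,0,-0.0003,0.001,0],[0,0.0001,-0.0006,0.002,0],[0,0.0001,-0.001,0.003,0],[0,0.0001,-0.001,0.003,0],[0,0.0001,-0.001,0.003,0]]
  ]
}}

```text
time_s: 16.0
tcp_pos: [0.4681, -0.1223, 0.0683]
ee_rot: [[-0.99, -0.142, -0.0], [-0.142, 0.99, 0.0], [0.0, 0.0, -1.0]]
wrist_force: [0.4, -0.1, 0.7]
gripper_width: 0.999
```

```bash
python3 st.py
```

```text
16.0 [ 0.4681 -0.1223  0.0683] [ 0.3837 -0.0911  0.7096] [ 0.0437 -0.0511 -0.0345] 0.9985841112952388
```

No load remains on the tool, so I lift clear.

Request:
{"api": "play_rows", "payload": {
  "targets": [
    [[0,0.0001,-0.001,0.003,0],[0,0.0003,-0.002,0.008,0],[0,0.0003,-0.002,0.016,0],[0,0.0003,-0.002,0.03,0],[0,0.0003,-0.002,0.05,0]]
  ]
}}

```text
time_s: 16.42
tcp_pos: [0.4675, -0.1243, 0.1184]
ee_rot: [[-0.99, -0.142, -0.003], [-0.142, 0.99, 0.0], [0.003, 0.0, -1.0]]
wrist_force: [-0.8, 0.4, 0.3]
gripper_width: 1.002
```

Request:
{"api": "play_rows", "payload": {
  "targets": [
    [[0,0,0,0.03,0],[0,0,0,0.07,0],[0,0,0,0.11,0],[0,0,-0.03,0.13,0],[0,0,-0.07,0.13,0]]
  ]
}}

```text
time_s: 16.83
tcp_pos: [0.4715, -0.1942, 0.256]
ee_rot: [[-0.989, -0.148, 0.014], [-0.148, 0.989, -0.003], [-0.013, -0.005, -1.0]]
wrist_force: [0.9, 0.4, 0.9]
gripper_width: 1.002
```

Request:
{"api": "play_rows", "payload": {
  "targets": [
    [[0,-0.02,-0.035,0,0],[0,-0.04,-0.07,0,0],[0,-0.06,-0.105,0,0],[0,-0.08,-0.14,0,0],[0,-0.1,-0.175,0,0]]
  ]
}}

```text
time_s: 17.25
tcp_pos: [0.367, -0.3707, 0.2495]
ee_rot: [[-0.99, -0.143, 0.001], [-0.143, 0.99, -0.001], [-0.001, -0.001, -1.0]]
wrist_force: [0.8, 0.2, -0.5]
gripper_width: 1.005
```

```bash
python3 st.py 9
```

```text
17.25 [ 0.367  -0.3707  0.2495] [ 0.8452  0.2256 -0.4741] [-0.0399 -0.0653  0.0225] 1.0045737315913168
```

View pics/z9.png

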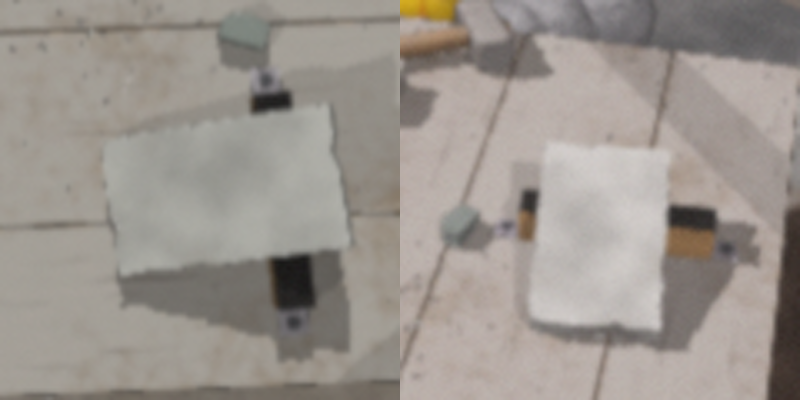

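The slab leans squarely across the bearer. In the top view its head edge runs (330,103)–(350,247), past the far side, and its foot end runs (105,142)–(118,275). The chip is at (243,30). A brief settle, a numeric check, then I hand in.

Request:
{"api": "play_rows", "payload": {
  "targets": [
    [[0,0,0,0,0],[0,0,0,0,0],[0,0,0,0,0],[0,0,0,0,0],[0,0,0,0,0]]
  ]
}}

```text
time_s: 17.77
tcp_pos: [0.3691, -0.3683, 0.2485]
ee_rot: [[-0.99, -0.144, 0.0], [-0.144, 0.99, -0.0], [-0.0, -0.0, -1.0]]
wrist_force: [-0.1, 0.3, -0.5]
gripper_width: 1.001
```

```bash
python3 - <<'E'
from h import *
f=lambda L:np.array(L)*.3+[290,180]
u=np.array([.9936,.113]);n=np.array([-.113,.9936]);b=np.array([.4573,-.1168])
for nm,L,z in(("head top edge",[(330,103),(350,247)],.077),("foot top edge",[(105,142),(118,275)],.019),("chip",[(243,30)],.013)):
    P=onz("top",f(L),z)[:,:2]-b;print(nm,np.round(np.c_[P@u,P@n],4).tolist())
print(sense()["time_s"],finish_job())
E
```

```text
head top edge [[0.0678, -0.04], [-0.0414, -0.0424]]
foot top edge [[0.058, 0.1318], [-0.0467, 0.1322]]
chip [[0.1365, 0.0127]]
the job is handed in; nothing more can be done
17.7667 None
```

I pushed the chip off the far end of the bearer, then tipped the slab over between the fingers and let it down until it leaned on the bearer. I handed the job in at 17.8 s. No verdict is reported, so the points below are my own last measurements.

- **Chip:** it lies on the bench about 0.13 m along the bearer axis, against the 0.085 m needed.
- **Slab position:** the upper edge of its head end is about 40 mm past the bearer's centre line, against the 20 mm needed. The upper edge at its foot end is about 132 mm on the near side, so the foot has hardly moved. It is parallel to the bearer within about 2°.
- **Forces:** the front finger carried about 2 to 5 N while lowering. At touchdown the near finger pressed on the slab's upper face with about 8 N, briefly, and I eased off upwards. Both are below the 18 N limit.
- **Robot:** it was clear of everything at hand-in, with the wrist force at noise level. The bystanders were not measured again, but the arm went nowhere near them.

The lean angle was about 71° going by the finger path. The pictures only fix it to within a few degrees, and in mid-lowering they sat slightly off the predicted corner positions. I could not measure the slab's force on the bearer directly.

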